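Fold the mirror compact shut and put it in its case

TASK

The blue mirror compact on the ledge has been left open. Fold its lid fully shut where it lies, then lay the closed compact flat on the floor of the open orange storage case, so that nothing sticks out above the rim. Leave the green glass vase where it stands.

Things in the scene. Friction and masses are not known exactly. Their poses are not given: they have to be found in the camera images.
- compact: Blue mirror compact, loose, 0.2 to 0.35 kg. Base slab 80 mm (x) by 56 mm (y) by 20 mm high, copper-coloured disc on top; origin at the centre of its underside, z up. Lid hinged along the base's +x top edge (x = +40 mm, z = 20 mm, parallel to y). Shut it is 28.5 mm high overall. Starts flat on the ledge, hinge roughly on the side away from the robot, lid up.
- compact_lid (a joint): Angle of the compact's lid (blue, mirror inside, 80 mm from hinge to free edge, 52 mm in y, 8 mm thick): 0 = shut over the base, pi/2 = upright, 2.15 = stop, leaning back beyond the hinge; starts 1.75 to 2.1. It stays where it is left; about 0.5 N at its free edge moves it, less than slides the compact.
- case: Open-topped orange plastic storage case with a grey floor lining, fixed to the ledge: outside 118 mm (x) by 148 mm (y) by 50 mm high, walls 4 mm, inside 110 mm (x) by 140 mm (y); the inner floor lies about 4 to 5 mm above the ledge. Origin at the centre of its underside, z up.
- vase: Small green glass vase, loose, 64 mm in diameter and 125 mm high, standing on the ledge to the right of the robot (-y); origin at the centre of its underside. A bystander to be left alone.

How it is judged (in metres and radians):
On the way:
1. the compact's lid is folded shut while the compact lies on the ledge outside the case (value of joint compact_lid below 0.15 rad and height (world z) of compact below 0.015 m and horizontal distance between compact and case above 0.1 m), for 0.2 s.
At the end, for the whole second after the job is handed in: The compact's lid is shut (within 0.15 rad) and the compact lies flat (tilt under 0.15 rad) and at rest on the floor of the case (its underside less than 12 mm above the ledge, its centre within 35 mm in x and 50 mm in y of the case's centre), either way round (value of joint compact_lid below 0.15 rad and x of compact in the frame of case between -0.035 and 0.035 m and y of compact in the frame of case between -0.05 and 0.05 m and z of compact in the frame of case below 0.012 m and angle between compact's own z axis and vertical below 0.15 rad and linear speed of compact below 0.02 m/s); the robot touches nothing.
It fails at once if the glass vase is moved by more than 30 mm or tipped (distance of vase from where it was at the start of the episode above 0.03 m or angle between vase's own z axis and vertical above 0.3 rad).
It also fails if it takes over 48 s, if anything falls off the work surface, if the arm or the gripper's body presses on something with over 40 N, if the wrist force passes 120 N, or if a joint passes its speed limit or range.

ROBOT

A 6-joint arm with a two-finger parallel gripper is mounted at the origin on the work surface. World frame = base frame: x ahead of the robot, y to its left, z up, the work surface at z = 0. Lengths are in mm, angles in rad, forces in N, time in s.
With the tool pointing down it reaches from about 400 to 825 mm from the base axis. Payload 7 kg.
Tool frame: the origin (TCP) lies at the very end of the fingers, on their centre line; the grasp point (between the pads) lies 19 mm behind it; z points along the fingers, y is the direction in which the jaws open and shut (so a half turn about z gives the same grasp; the last joint's range is limited). The gripper opens to 88 mm and grips with 3 to 60 N. Pads are 19 mm wide; open, the fingers measure 130 mm over their backs; the gripper's body (78 mm by 193 mm) begins 47 mm behind the grasp point.
Start: joints at [-0.996, 0.359, 0.012, 0, -1.224, -0.288], TCP at [190.92, -647.414, 201.561] pointing down, gripper open.
Joint ranges: [-3.07, 3.07], [-1.43, 2.12], [-1.02, 1.25], [-3.03, 1.67], [-3.05, -0], [-3.03, 3.03]. Speed limits (rad/s): [2.39, 2.39, 3.01, 3.14, 3.14, 3.14].

INTERFACE

Orientations are given as a unit quaternion [x, y, z, w].
In Python, from plant import bot gives the robot as it stands. Calls block until the motion is done:
- bot.move_ptp(position, orientation): joint-space move of the TCP to a pose.
- bot.line_to(position, velocity=150, ori=None): straight line of the TCP; ori=None keeps the orientation; velocity is the mean speed in mm/s.
- bot.move_joints(angles): joint-space move.
- bot.move_gripper(opening, force=None): finger opening in mm; force is the grip in N (None keeps the last); returns when the fingers have stopped.
- bot.pause(seconds).
- bot.solve_ik(position, orientation): joint angles nearest the present ones, or None.
- bot.read_state(): the state.
- bot.camera(name): name is "scene" or "top" or "wrist"; returns the picture (384x512x3 uint8, red, green, blue); there is no depth.
- bot.get_calibration(name): a dict with "fx", "fy", "cx", "cy" (pixels), "distortion" ([k1, k2, p1, p2, k3] as OpenCV has them; the pictures are not rectified), "view" (4x4, takes a point from world to camera coordinates); the wrist camera has in their place "T_tool_cam" (4x4, takes a point from camera to tool coordinates, whose origin is the TCP and whose axes are the flange's). Camera axes: x right, y up, looking along -z (the intrinsics and any distortion apply to the point x, -y, -z); pixel columns grow to the right and rows downward; lengths in mm; the calibration is good to about 2 mm. A picture is of the moment at which its call begins: read the wrist's pose just before it. get_calibration takes no time and is no camera call.
A pose or a line that the arm cannot do raises bot.Unreachable and nothing moves.
- bot.close_job(): hands the job in, once; it reports no verdict.
The state is a dict: "t": time; "joint_pos": joint angles; "qvel": joint speeds; "tau": joint torques, N m; "tcp_pos": TCP position; "eef_rot": TCP orientation; "contact_force": force on the tool from outside, world axes, zero at the start; "moment": the same for the moment, N m; "width": finger opening in mm.
Only numpy, scipy, OpenCV 4.12 (cv2) and the standard library are available. Lean on these libraries where they do the work, as an engineer would, in place of code of your own. Each camera call takes 0.05 s, during which the arm holds its last target. There are 200 camera calls.

## Working session

There is one attempt and no reset: what is moved stays moved. The work goes in short steps, each a Python script; the robot and the scene stay as the last script left them, time stands still between calls to the robot, and variables do not carry over. Pictures are saved under pics/ and viewed, about 8 in all and at most 12, crops included, and the job is handed in when it is done.

```bash
ls; mkdir -p pics; python3 - <<'E'
from plant import bot
import cv2,numpy as np
a=bot.camera("scene");b=bot.camera("top")
cv2.imwrite("pics/s.png",a[:,:,::-1]);cv2.imwrite("pics/t.png",b[:,:,::-1])
np.set_printoptions(precision=3,suppress=True)
for n in("scene","top","wrist"):print(n,bot.get_calibration(n))
print(bot.read_state())
E
```

```text
pics
scene {'fx': 484.1020086972459, 'fy': 484.1020086972459, 'cx': 256.37375598241465, 'cy': 187.34914971972646, 'distortion': array([-0.008,  0.   ,  0.   ,  0.   ,  0.   ]), 'view': array([[   -0.72 ,     0.694,     0.014,   431.286],
       [   -0.586,    -0.618,     0.523,   223.784],
       [    0.372,     0.369,     0.852, -1368.003],
       [    0.   ,     0.   ,     0.   ,     1.   ]])}
top {'fx': 409.12611233744326, 'fy': 409.12611233744326, 'cx': 249.43949834051728, 'cy': 186.59410574335664, 'distortion': array([0.034, 0.   , 0.   , 0.   , 0.   ]), 'view': array([[  -0.011,   -1.   ,   -0.007,  -76.658],
       [   0.997,   -0.011,    0.075, -543.121],
       [  -0.075,   -0.006,    0.997, -883.275],
       [   0.   ,    0.   ,    0.   ,    1.   ]])}
wrist {'fx': 266.5924109094713, 'fy': 266.5924109094713, 'cx': 253.92860061342768, 'cy': 194.40185484831676, 'distortion': array([0.011, 0.   , 0.   , 0.   , 0.   ]), 'T_tool_cam': array([[   0.001,    0.951,    0.308,   82.973],
       [   1.   ,   -0.001,   -0.001,   -0.656],
       [  -0.001,    0.308,   -0.951, -183.08 ],
       [   0.   ,    0.   ,    0.   ,    1.   ]])}
{'t': 0.1, 'joint_pos': array([-0.996,  0.359,  0.011, -0.   , -1.224, -0.288]), 'qvel': array([ 0.001, -0.001,  0.003,  0.002,  0.001, -0.001]), 'tau': array([ -0.002, -58.416,  29.375,   7.016,   0.01 ,  -0.   ]), 'tcp_pos': array([ 190.793, -646.964,  200.688]), 'eef_rot': array([-0.143,  0.99 ,  0.001, -0.   ]), 'contact_force': array([ 0.567, -1.048,  0.211]), 'moment': array([0.008, 0.044, 0.067]), 'width': 87.75410262164147}
```

View pics/t.png

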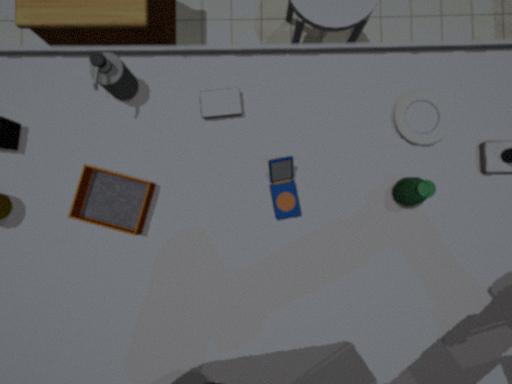

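View pics/s.png

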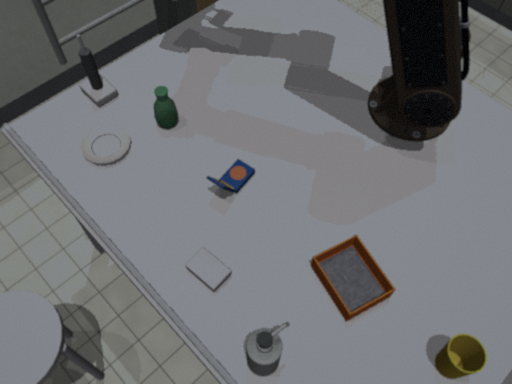

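The top view shows the compact base at about (285,200), its lid towards +x at (281,169), the case at (113,200) and the vase at (410,192). The scene view agrees.

```bash
cat > h.py <<'E'
import numpy as np,cv2
from scipy.spatial.transform import Rotation as R
np.set_printoptions(precision=3,suppress=True)
def cam_pose(bot,name,st=None):
    c=bot.get_calibration(name)
    if name=="wrist":
        T=np.eye(4);T[:3,:3]=R.from_quat(st["eef_rot"]).as_matrix();T[:3,3]=st["tcp_pos"]
        M=T@c["T_tool_cam"]
    else: M=np.linalg.inv(c["view"])
    return c,M
def cast(c,M,px,z):
    K=np.array([[c["fx"],0,c["cx"]],[0,c["fy"],c["cy"]],[0,0,1]])
    u=cv2.undistortPoints(np.float64(px).reshape(-1,1,2),K,np.array(c["distortion"])).reshape(-1,2)
    d=np.c_[u[:,0],-u[:,1],-np.ones(len(u))]@M[:3,:3].T
    o=M[:3,3]
    return o+d*((z-o[2])/d[:,2])[:,None]
def masks(im):
    h=cv2.cvtColor(im,cv2.COLOR_RGB2HSV)
    f=lambda lo,hi,s=120,v=40:cv2.inRange(h,(lo,s,v),(hi,255,255))
    return dict(blue=f(100,125),orange=f(3,18),green=f(50,90,80,20))
def blobs(m,amin=60):
    cs,_=cv2.findContours(m,cv2.RETR_EXTERNAL,cv2.CHAIN_APPROX_NONE)
    return sorted([c for c in cs if cv2.contourArea(c)>amin],key=cv2.contourArea,reverse=True)
def down(yaw): # tool down, tool y axis (jaws) at world angle yaw+90deg ; tool x at yaw
    c,s=np.cos(yaw),np.sin(yaw)
    return R.from_matrix(np.array([[c,s,0],[s,-c,0],[0,0,-1]])).as_quat()
E
python3 - <<'E'
from plant import bot
from h import *
im=cv2.imread("pics/t.png")[:,:,::-1].copy()
c,M=cam_pose(bot,"top");m=masks(im)
for k,z in(("blue",20),("orange",50),("orange",20),("green",60)):
  for b in blobs(m[k]):
    if cv2.contourArea(b)<60: continue
    r=cv2.minAreaRect(b);p=cv2.boxPoints(r)
    w=cast(c,M,p,z)[:,:2]
    print(k,z,"px",np.array(r[0]),"ctr",w.mean(0),"edges",np.linalg.norm(w-np.roll(w,-1,0),axis=1)[:2],"ang",np.degrees(np.arctan2(*(w[1]-w[0])[::-1])),"\n",w.round())
E
```

```text
blue 20 px [285.077 199.885] ctr [ 512.206 -160.613] edges [53.295 76.35 ] ang -79.2891794071511 
 [[ 545. -128.]
 [ 555. -180.]
 [ 480. -193.]
 [ 470. -141.]]
orange 50 px [111.658 199.933] ctr [515.111 210.468] edges [115.932 158.753] ang -14.23866440131982 
 [[481. 301.]
 [593. 272.]
 [549. 120.]
 [437. 150.]]
orange 50 px [285.5 201. ] ctr [ 508.46  -159.064] edges [34.75  34.503] ang -45.71276690384447 
 [[ 509. -135.]
 [ 533. -159.]
 [ 508. -184.]
 [ 484. -159.]]
orange 20 px [111.658 199.933] ctr [516.521 220.736] edges [119.924 164.22 ] ang -14.238664401319822 
 [[481. 314.]
 [597. 284.]
 [552. 127.]
 [436. 158.]]
orange 20 px [285.5 201. ] ctr [ 509.641 -161.522] edges [35.947 35.691] ang -45.71276690384442 
 [[ 510. -136.]
 [ 535. -162.]
 [ 509. -187.]
 [ 484. -161.]]
green 60 px [413.673 190.365] ctr [ 527.629 -426.193] edges [87.425 54.328] ang -79.23063875574759 
 [[ 546. -379.]
 [ 563. -465.]
 [ 509. -473.]
 [ 493. -388.]]
```

```bash
python3 - <<'E'
from plant import bot
from h import *
y=np.radians(190)
bot.line_to([190.9,-600,260],velocity=250)
for n,p,yw in(("case",[490,195,260],np.radians(165)),("comp",[495,-163,230],y)):
  print(n,bot.solve_ik(p,down(yw)))
  bot.move_ptp(p,down(yw)); bot.pause(.2)
  st=bot.read_state();im=bot.camera("wrist");print(st["t"],st["tcp_pos"],R.from_quat(st["eef_rot"]).as_matrix()[:,0])
  cv2.imwrite(f"pics/w_{n}.png",im[:,:,::-1]); np.save(f"pics/w_{n}.npy",np.r_[st["tcp_pos"],st["eef_rot"]])
cv2.imwrite("pics/both.png",np.hstack([cv2.imread("pics/w_case.png"),cv2.imread("pics/w_comp.png")])[:, :])
b=cv2.imread("pics/both.png");cv2.imwrite("pics/both2.png",cv2.resize(np.vstack([b[:,:512],b[:,512:]]),None,fx=.78,fy=.78))
E
```

```text
case [ 0.751  0.08  -0.217  0.    -1.274 -2.584]
3.7333 [490.132 194.656 260.003] [-0.966  0.259  0.   ]
comp [ 0.059  0.086 -0.279  0.    -1.207 -1.455]
5.3333 [ 495.337 -162.162  230.051] [-0.985 -0.175 -0.   ]
```

View pics/both2.png

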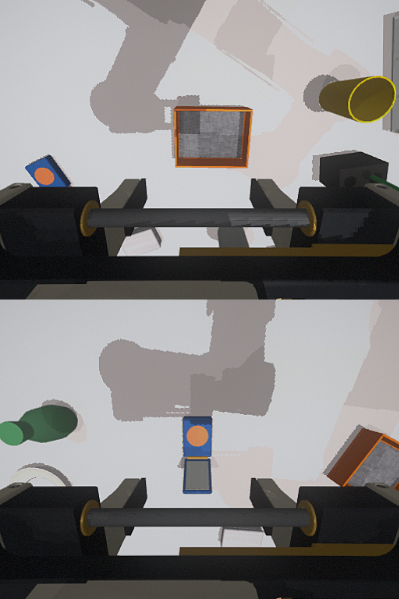

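The wrist pictures show the case aligned at scaled (212,136), and the compact base with disc at (197,437) with the mirror lid below it (far side). Measuring both now.

```bash
python3 - <<'E'
from plant import bot
from h import *
def load(n):
    a=np.load(f"pics/w_{n}.npy");return cv2.imread(f"pics/w_{n}.png")[:,:,::-1].copy(),cam_pose(bot,"wrist",dict(tcp_pos=a[:3],eef_rot=a[3:]))
im,(c,M)=load("case");o=masks(im)["orange"];print("cam",M[:3,3])
b=[x for x in blobs(o) if abs(cv2.minAreaRect(x)[0][0]-272)<60][0]
p=cv2.approxPolyDP(cv2.convexHull(b),6,True).reshape(-1,2);print(p.tolist())
for z in(50,0):
    print(z,cast(c,M,p,z)[:,:2].tolist())
im,(c,M)=load("comp");m=masks(im);print("cam",M[:3,3])
for k in("blue","orange"):
  for b in blobs(m[k]):
    q=cv2.minAreaRect(b)
    if abs(q[0][0]-252)>50:continue
    p=cv2.boxPoints(q);w=cast(c,M,p,20)
    print(k,np.array(q[0]),q[1:],"\n",w[:,:2].round(1).tolist(),"ctr20",w.mean(0)[:2],"edge",np.linalg.norm(w-np.roll(w,-1,0),axis=1)[:2])
E
```

```text
cam [409.922 215.628 443.083]
[[224, 138], [322, 140], [316, 215], [225, 214]]
50 [[438.54292566295754, 163.27152568648094], [478.1448901249324, 299.92625608143214], [591.5116076939979, 269.2985432206807], [552.4644585117007, 130.14985706080978]]
0 [[442.1834381187994, 156.61185556236973], [486.8227579317703, 310.64901752974674], [614.6096803853615, 276.1254708293379], [570.5957481521011, 119.2771228386879]]
cam [ 413.789 -177.219  413.122]
blue [252.5 175.5] ((35.0, 51.0), 0.0) 
 [[554.8, -181.9], [476.3, -194.1], [467.3, -143.4], [545.2, -128.0]] ctr20 [ 510.893 -161.854] edge [79.458 51.455]
blue [252.5 226. ] ((44.0, 35.0), 90.0) 
 [[559.7, -181.1], [550.1, -127.1], [626.2, -112.0], [636.3, -169.1]] ctr20 [ 593.084 -147.332] edge [54.881 77.534]
orange [253.  174.5] ((25.0, 26.0), 90.0) 
 [[492.6, -184.0], [485.8, -145.8], [523.9, -138.5], [530.9, -177.8]] ctr20 [ 508.323 -161.54 ] edge [38.765 38.831]
```

```bash
python3 - <<'E'
from plant import bot
from h import *
C=np.array([510,-161.5]);y=np.radians(10)
def W(x,z,yy=0): return [C[0]+x*np.cos(y)-yy*np.sin(y),C[1]+x*np.sin(y)+yy*np.cos(y),z]
q=down(y+np.pi)
bot.move_gripper(0,10)
bot.move_ptp(W(122,160),q)
bot.line_to(W(122,74),velocity=150)
f0=bot.read_state()["contact_force"]
r=55
for th in np.radians([90,75,60,45,30,18,9,3,0]):
    bot.line_to(W(40-r*np.cos(th)+8.5*np.sin(th)+9.5,20+r*np.sin(th)+8.5*np.cos(th)),velocity=100)
    s=bot.read_state();d=s["contact_force"]-f0
    print(round(np.degrees(th)),s["t"],s["tcp_pos"],d)
    if np.linalg.norm(d)>15:break
z=s["tcp_pos"][2];p=W(-15,z+3)
bot.line_to(p,velocity=60)
for k in range(8):
    p[2]-=1;bot.line_to(p,velocity=20);s=bot.read_state();d=s["contact_force"]-f0
    print(p[2],s["tcp_pos"][2],d)
    if d[2]>4:break
p[2]=150;bot.line_to(p,velocity=200)
bot.line_to(W(-15,230),velocity=200);bot.pause(.1)
s=bot.read_state();im=bot.camera("wrist");cv2.imwrite("pics/f.png",im[:,:,::-1]);np.save("pics/f.npy",np.r_[s["tcp_pos"],s["eef_rot"]])
c,M=cam_pose(bot,"wrist",s)
for b in blobs(masks(im)["blue"]):
    rr=cv2.minAreaRect(b);w=cast(c,M,cv2.boxPoints(rr),28.5)
    print(np.array(rr[0]),w[:,:2].round(1).tolist(),w.mean(0)[:2],np.linalg.norm(w-np.roll(w,-1,0),axis=1)[:2])
print(s["t"])
E
```

```text
90 8.9917 [ 567.851 -151.45    75.434] [ 0.508 -0.393 -1.609]
75 9.2833 [ 552.716 -153.976   75.282] [-0.068 -0.497 -0.847]
60 9.575 [ 538.935 -156.456   71.874] [-0.3    0.634 -0.544]
45 9.8667 [ 526.4   -158.672   64.882] [-0.243 -0.769 -1.015]
30 10.1583 [ 516.03  -160.478   54.818] [ 0.508 -0.268 -1.224]
18 10.425 [ 509.77  -161.549   45.042] [ 0.084 -0.928 -0.746]
9 10.675 [ 506.419 -162.119   36.908] [-0.325 -0.52  -0.085]
3 10.925 [ 504.857 -162.356   31.125] [-0.53  -0.661 -0.28 ]
0 11.175 [ 504.492 -162.438   28.378] [-0.499 -0.345 -0.874]
30.37835307856305 30.314080034966114 [-0.056 -0.811 -0.993]
29.37835307856305 29.234124709065757 [ 0.418 -0.523 -2.379]
28.37835307856305 28.291631967742564 [-0.822 -0.888 -1.013]
27.37835307856305 27.31853412777785 [-0.522 -0.156 -0.928]
26.37835307856305 26.301640866647727 [-0.751 -0.545 -0.511]
25.37835307856305 25.306577161232838 [ 0.019 -0.082 -0.681]
24.37835307856305 24.306831070366325 [ 0.594  0.272 -1.417]
23.37835307856305 23.296785921196744 [-1.294 -0.51  -0.54 ]
[253.5 177.5] [[477.0, -193.3], [468.3, -143.8], [541.5, -129.3], [550.8, -181.8]] [ 509.385 -162.068] [50.303 74.652]
14.925
```

View pics/f.png

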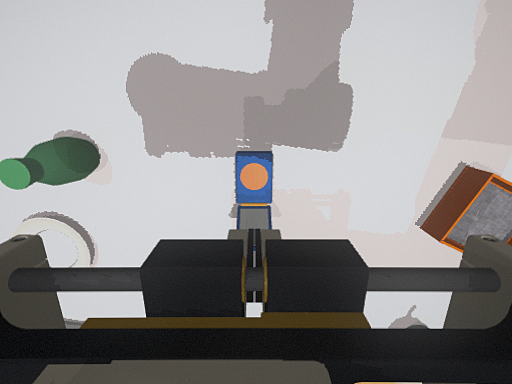

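The lid is still open: its mirror shows at (254,217), and no force was felt on the sweep. I'll check how far it leans.

```bash
python3 - <<'E'
from plant import bot
from h import *
C=np.array([510,-161.5]);y=np.radians(10)
s=bot.read_state();bot.line_to([430,-176,260],velocity=250);bot.pause(.1)
a=bot.camera("scene");t=bot.camera("top");s=bot.read_state();w=bot.camera("wrist")
cv2.imwrite("pics/s2.png",a[:,:,::-1])
A=cv2.resize(a[130:230,170:290],None,fx=4,fy=4);o=cv2.resize(cv2.imread("pics/s.png")[130:230,170:290,::-1],None,fx=4,fy=4)
B=cv2.resize(t[140:240,240:340],(400,400))
cv2.imwrite("pics/x.png",np.vstack([np.hstack([A,o])[:, :],])[:,:,::-1][:, :800] if 0 else cv2.resize(np.hstack([o,A,B]),(800,246))[:,:,::-1])
# lid free edge: rays of wrist and top, in the compact's xz plane
for n,im in(("wrist",w),("top",t),("scene",a)):
    c,M=cam_pose(bot,n,s)
    for b in blobs(masks(im)["blue"],30):
        p=b.reshape(-1,2);W=cast(c,M,p,0)[:,:2]-C
        X=W@[np.cos(y),np.sin(y)];Y=W@[-np.sin(y),np.cos(y)]
        cc=M[:2,3]-C;print(n,"cam xz",cc@[np.cos(y),np.sin(y)],M[2,3],"floor X",X.min(),X.max(),"Y",Y.min(),Y.max(),p.mean(0))
E
```

```text
wrist cam xz -163.6884071895542 442.3612520451478 floor X -31.250398739964194 48.68276555073628 Y -28.003901630840925 28.01102066589792 [254.106 209.12 ]
top cam xz -22.475377183278972 921.1468425746439 floor X -36.287643344670855 41.74452434880542 Y -28.289048256351286 25.8249286758461 [285.266 199.367]
top cam xz -22.475377183278972 921.1468425746439 floor X 91.1401369536919 97.45007668787528 Y -32.95710196985004 18.18051124483807 [280.234 159.532]
scene cam xz 521.2903506846781 1042.3796191545907 floor X -45.57863745011368 35.58094795446707 Y -34.497594537299115 22.102633308084176 [238.017 174.585]
```

View pics/x.png

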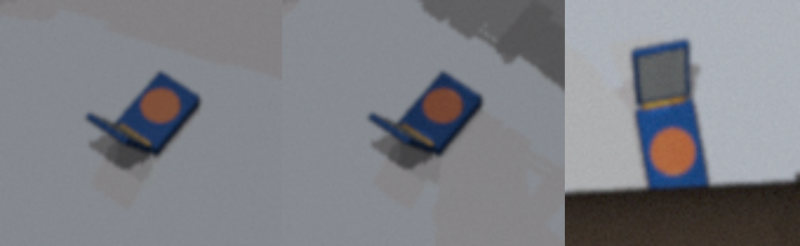

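```bash
python3 - <<'E'
from plant import bot
from h import *
C=np.array([510,-161.5]);y=np.radians(10)
def W(x,z,yy=0): return [C[0]+x*np.cos(y)-yy*np.sin(y),C[1]+x*np.sin(y)+yy*np.cos(y),z]
print(bot.read_state()["t"],bot.read_state()["width"])
q=down(y+np.pi);P=[]
bot.line_to(W(122,170),velocity=350,ori=q)
bot.line_to(W(122,58),velocity=200)
def snap():
    s=bot.read_state();print(s["t"],s["tcp_pos"],s["contact_force"])
    a=bot.camera("scene");P.append(cv2.resize(a[80:240,150:310],(400,400)))
snap()
bot.line_to(W(60,58),velocity=80)
snap()
cv2.imwrite("pics/p.png",np.hstack(P)[:,:,::-1])
E
```

```text
15.6667 0.5135815391950983
17.1583 [ 630.94  -140.557   59.8  ] [0.026 1.281 0.932]
18.1333 [ 569.394 -151.065   57.993] [-0.008 -0.175 -0.335]
```

View pics/p.png

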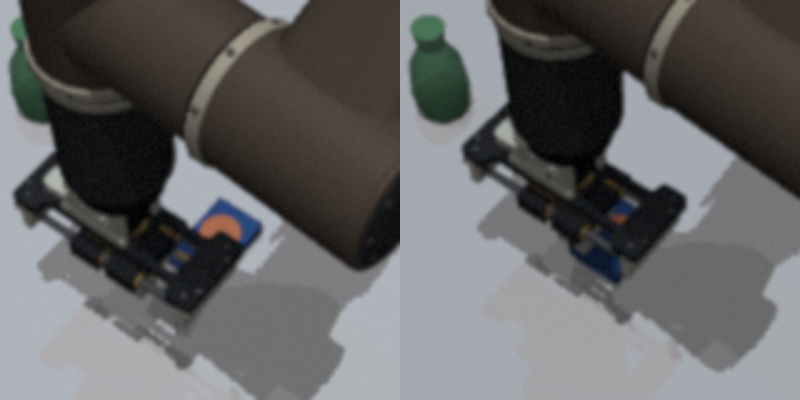

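The gripper hides the lid here: the blue patch at (600,265) could be either the lid's back or the base. I'll take the wrist and top views without moving.

```bash
python3 - <<'E'
from plant import bot
from h import *
w=bot.camera("wrist");t=bot.camera("top")
cv2.imwrite("pics/q.png",np.hstack([cv2.resize(w,(480,360)),cv2.resize(t[120:240,230:337],(320,360))])[:,:,::-1])
E
```

```text
(no output)
```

View pics/q.png

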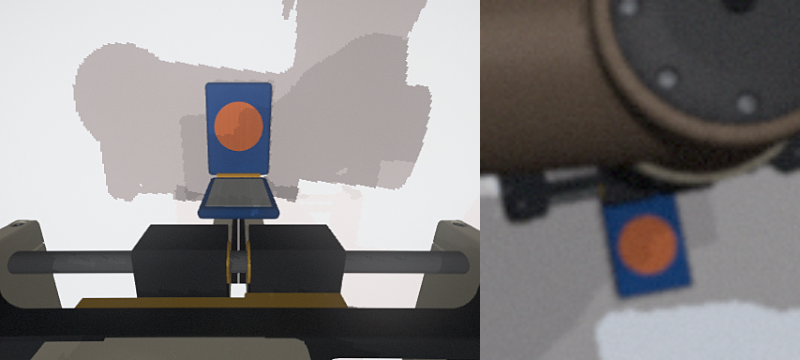

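```bash
python3 - <<'E'
from plant import bot
from h import *
C=np.array([510,-161.5]);y=np.radians(10)
def W(x,z,yy=0): return [C[0]+x*np.cos(y)-yy*np.sin(y),C[1]+x*np.sin(y)+yy*np.cos(y),z]
P=[]
r=42
for th in np.radians([80,65,50,35]):
    bot.line_to(W(40-r*np.cos(th)+8.5*np.sin(th)+9.5,20+r*np.sin(th)+8.5*np.cos(th)),velocity=80)
    s=bot.read_state();print(s["t"],s["tcp_pos"],s["contact_force"])
    im=bot.camera("wrist");P.append(im[60:300,130:390])
cv2.imwrite("pics/r.png",np.vstack([np.hstack(P[:2]),np.hstack(P[2:])])[:,:,::-1])
E
```

```text
18.5667 [ 559.516 -152.817   63.215] [0.27  0.371 0.395]
18.9083 [ 548.368 -154.743   61.643] [-0.116 -0.333 -0.17 ]
19.25 [ 538.097 -156.524   57.471] [ 0.021  0.105 -0.184]
19.5917 [ 529.16  -158.077   50.78 ] [-0.12   0.695 -0.303]
```

View pics/r.png

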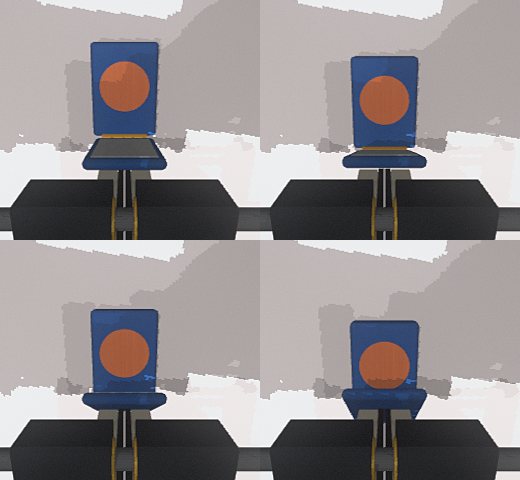

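The lid follows the finger and is now past upright, lagging a little behind the commanded angle. I'll keep going.

```bash
python3 - <<'E'
from plant import bot
from h import *
C=np.array([510,-161.5]);y=np.radians(10)
def W(x,z,yy=0): return [C[0]+x*np.cos(y)-yy*np.sin(y),C[1]+x*np.sin(y)+yy*np.cos(y),z]
P=[]
for x,z in((4,50),(-10,48),(-18,40),(-18,32)):
    bot.line_to(W(x,z),velocity=60)
    s=bot.read_state();print(s["t"],s["tcp_pos"],s["contact_force"])
    im=bot.camera("wrist");P.append(im[60:300,130:390])
cv2.imwrite("pics/r2.png",np.vstack([np.hstack(P[:2]),np.hstack(P[2:])])[:,:,::-1])
E
```

```text
20.0583 [ 513.679 -160.898   50.224] [-0.007  0.798  0.731]
20.4917 [ 499.725 -163.324   48.034] [ 0.467  0.28  -0.177]
20.8833 [ 491.658 -164.683   39.576] [ 0.373 -0.347  0.273]
21.2167 [ 491.925 -164.607   31.435] [ 0.071 -0.418 -0.086]
```

View pics/r2.png

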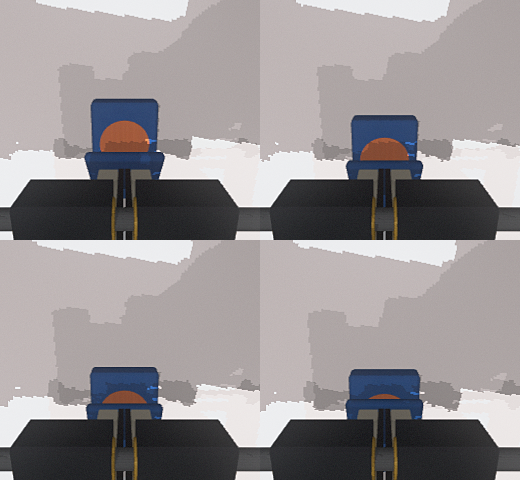

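```bash
python3 - <<'E'
from plant import bot
from h import *
C=np.array([510,-161.5]);y=np.radians(10)
def W(x,z,yy=0): return [C[0]+x*np.cos(y)-yy*np.sin(y),C[1]+x*np.sin(y)+yy*np.cos(y),z]
P=[]
def look(z):
    s=bot.read_state();im=bot.camera("wrist");m=masks(im)["orange"][60:270,200:310]
    r=np.where(m.any(1))[0]+60
    print(z,round(s["t"],2),s["tcp_pos"],s["contact_force"],"disc px",int((m>0).sum()),(r.min(),r.max()) if len(r) else "")
    P.append(im[60:300,130:390]);return s
for z in(28,24,20,16,12):
    bot.line_to(W(-20,z),velocity=40);s=look(z)
    if s["contact_force"][2]>5:break
cv2.imwrite("pics/r3.png",np.hstack([P[0],P[-1]])[:,:,::-1])
E
```

```text
28 21.52 [ 489.932 -164.988   27.743] [0.377 0.239 0.066] disc px 33 (np.int64(218), np.int64(269))
24 21.82 [ 490.106 -164.949   23.736] [-0.176  0.294 -0.064] disc px 5 (np.int64(257), np.int64(262))
20 22.12 [ 490.089 -164.969   19.714] [ 0.665  0.597 -0.921] disc px 8 (np.int64(257), np.int64(264))
16 22.43 [ 490.073 -164.954   15.718] [ 0.44  -0.142  0.053] disc px 8 (np.int64(257), np.int64(266))
12 22.73 [ 490.032 -165.      11.697] [ 0.631 -0.172 -0.156] disc px 3 (np.int64(259), np.int64(261))
```

View pics/r3.png

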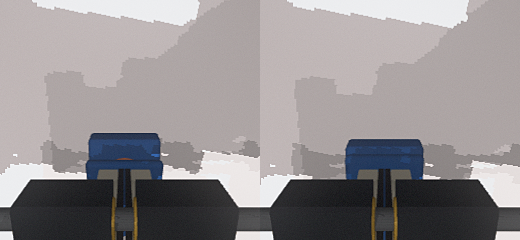

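The lid is nearly shut with no contact force, even at TCP z=12. So the real contact point sits about 20 mm above the nominal TCP. I'll descend until I feel contact.

```bash
python3 - <<'E'
from plant import bot
from h import *
C=np.array([510,-161.5]);y=np.radians(10)
def W(x,z,yy=0): return [C[0]+x*np.cos(y)-yy*np.sin(y),C[1]+x*np.sin(y)+yy*np.cos(y),z]
for z in np.arange(10,-1,-1.):
    bot.line_to(W(-20,z),velocity=40);s=bot.read_state();print(z,round(s["t"],2),s["tcp_pos"][2],s["contact_force"])
    if s["contact_force"][2]>4:break
bot.line_to(W(-20,z+30),velocity=120);bot.line_to(W(-20,230),velocity=300);bot.pause(.1)
s=bot.read_state();im=bot.camera("wrist");c,M=cam_pose(bot,"wrist",s);print(s["t"],s["tcp_pos"])
for b in blobs(masks(im)["blue"]):
    rr=cv2.minAreaRect(b);w=cast(c,M,cv2.boxPoints(rr),28.5)
    print(np.array(rr[0]),w[:,:2].round(1).tolist(),w.mean(0)[:2],np.linalg.norm(w-np.roll(w,-1,0),axis=1)[:2])
P=im[60:300,130:390]
a=bot.camera("scene")[130:230,170:290]
cv2.imwrite("pics/r4.png",np.hstack([P,cv2.resize(a,(288,240))])[:,:,::-1])
E
```

```text
10.0 23.02 9.889684135575887 [-0.382 -0.349 -0.097]
9.0 23.27 8.945029299377266 [-0.534 -0.001 -0.376]
8.0 23.52 7.939712327082828 [ 0.441 -0.445 -0.234]
7.0 23.77 6.932576909354532 [ 0.234 -0.431 -0.121]
6.0 24.02 5.907161079881797 [-0.13  -1.506  0.661]
5.0 24.27 4.928171241987772 [ 0.516 -0.633 -0.355]
4.0 24.52 3.963188483941199 [-0.83   1.469 -0.294]
3.0 24.77 3.573423675901383 [-1.905  1.202  7.826]
26.0833 [ 489.365 -164.823  228.272]
[253.5 181. ] [[474.9, -193.7], [466.1, -144.1], [544.5, -128.6], [553.8, -181.4]] [ 509.813 -161.963] [50.411 79.878]
```

View pics/r4.png

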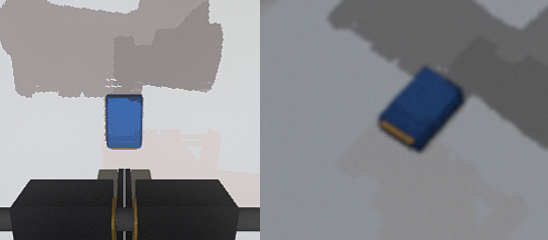

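The lid is shut: the blob measures 80 mm long with its centre at (510,-162), and the scene view shows it closed. Contact came at TCP z≈3.6 on a 28.5 mm surface, so the fingers end about 25 mm short of the nominal TCP. I'll allow for that in the grasp.

```bash
python3 - <<'E'
from plant import bot
from h import *
C=np.array([510,-161.9]);q=down(np.radians(190));G=-15
P=lambda z:[C[0],C[1],z]
bot.move_gripper(80)
bot.line_to(P(60),velocity=250,ori=q)
for z in(10,-3,-9,G):
    bot.line_to(P(z),velocity=80 if z<10 else 200);s=bot.read_state();print(z,s["t"],s["tcp_pos"],s["contact_force"])
    if s["contact_force"][2]>6:G=z;break
bot.move_gripper(30,25);s=bot.read_state();print("width",s["width"],s["contact_force"],s["t"])
bot.line_to(P(60),velocity=150);bot.pause(.1);s=bot.read_state();print("lifted width",s["width"],s["contact_force"],s["t"],"G",G)
im=bot.camera("wrist")
for b in blobs(masks(im)["blue"]):print(cv2.minAreaRect(b))
E
```

```text
10 28.7667 [ 510.607 -162.043   11.213] [0.545 0.288 0.385]
-3 29.075 [ 510.348 -161.947   -2.221] [ 0.112 -0.331 -0.061]
-9 29.325 [ 509.845 -161.895   -9.069] [-0.39  -0.054 -0.274]
-15 29.575 [ 509.603 -161.896  -15.454] [ 0.251 -0.3   -0.362]
width 55.66370855199508 [0.284 0.811 0.602] 30.1
lifted width 55.339028228636856 [ 0.436  0.456 -3.02 ] 30.85 G -15
((254.0, 224.5), (83.0, 92.0), 90.0)
((254.0, 300.5), (19.0, 80.0), 90.0)
```

Gripped at 55.5 mm width with about 3 N of weight on the wrist. Now placing it.

```bash
python3 - <<'E'
from plant import bot
from h import *
q=down(np.radians(180-15.8));P=lambda z:[515.2,215.6,z]
s=bot.read_state();bot.line_to([510,-161.9,110],velocity=200)
bot.move_ptp(P(110),q);s=bot.read_state();print(s["t"],s["tcp_pos"],s["width"])
bot.line_to(P(10),velocity=120)
f0=bot.read_state()["contact_force"];print(f0)
for z in(0,-5,-8,-9,-10,-11,-12):
    bot.line_to(P(z),velocity=60);s=bot.read_state();d=s["contact_force"]-f0
    print(z,round(s["t"],2),s["tcp_pos"],d)
    if d[2]>4 or np.hypot(*d[:2])>6:break
E
```

```text
32.7083 [515.062 214.769 109.488] 55.61746090696366
[-0.563  0.164 -1.334]
0 34.01 [514.956 215.403  -0.262] [ 0.188 -0.439 -0.39 ]
-5 34.26 [515.004 215.457  -5.299] [-0.     0.952 -1.412]
-8 34.51 [515.094 215.518  -8.19 ] [ 0.134 -0.271 -0.954]
-9 34.76 [515.212 215.609  -9.   ] [ 0.271  0.18  -1.355]
-10 35.01 [515.156 215.567 -10.057] [-0.192  0.33  -0.827]
-11 35.26 [515.337 215.717 -10.897] [ 0.7   -0.742  0.377]
-12 35.51 [515.375 215.704 -10.932] [-3.308 -1.286 11.333]
```

```bash
python3 - <<'E'
from plant import bot
from h import *
bot.move_gripper(68)
bot.line_to([515.2,215.6,70],velocity=150);bot.line_to([480,225,240],velocity=250);bot.pause(.2)
s=bot.read_state();im=bot.camera("wrist");c,M=cam_pose(bot,"wrist",s);print(s["t"],s["contact_force"],s["width"])
for b in blobs(masks(im)["blue"]):
    rr=cv2.minAreaRect(b);w=cast(c,M,cv2.boxPoints(rr),33)
    ctr=w.mean(0)[:2];e=ctr-[515.2,215.6];a=np.radians(-15.8)
    print(np.array(rr[0]),ctr,np.linalg.norm(w-np.roll(w,-1,0),axis=1)[:2],"in case",e@[np.cos(a),np.sin(a)],e@[-np.sin(a),np.cos(a)])
t=bot.camera("scene")[220:330,290:410]
cv2.imwrite("pics/e.png",np.hstack([im[60:300,130:390],cv2.resize(t,(262,240))])[:,:,::-1])
E
```

```text
37.75 [ 0.315 -0.123 -0.674] 68.23370289028978
[255.5 190. ] [515.345 216.487] [79.63  51.732] in case -0.10150795931569506 0.8928205420285658
```

View pics/e.png

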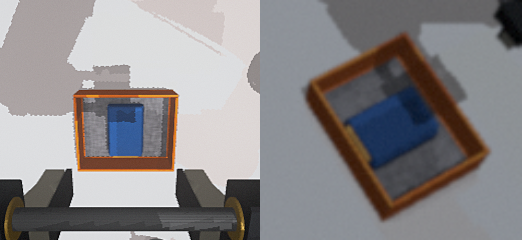

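The compact lies shut and centred in the case, with the gripper clear.

```bash
python3 -c "
from plant import bot
bot.close_job();print(bot.read_state()['t'])"
```

```text
the job is handed in; nothing more can be done
the job is handed in; nothing more can be done
```

I folded the compact's lid shut on the ledge, then gripped the compact across its 56 mm side and laid it in the orange case. I handed the job in at about 38 s of the 48 s allowed.

**Last checks:**
- **Compact:** it is shut and lies about 1 mm from the case's centre. The floor was felt when the underside was about 4 mm above the ledge, which fits the 4 to 5 mm given. In both final pictures it looks flat and below the rim.
- **Robot:** the gripper is clear and touches nothing.
- **Vase:** I did not measure it again at the end. No planned move went near it, and it looked undisturbed in the pictures taken partway through.

**What disagreed:** the first attempt to fold the lid failed. By contact, the fingers end about 25 mm behind the stated TCP: they met the 28.5 mm high closed lid at TCP z ≈ 3.6 mm. I allowed for this in the second fold, the grasp and the placing, and all three then went as planned. I still don't know why the lid was back at its stop after the first attempt.

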